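# Nip a core ring in the bench gauge and hold the inspection mirror at balance

## Robot

A 6-joint arm with a two-finger parallel gripper is mounted at the origin on the work surface. World frame = base frame: x ahead of the robot, y to its left, z up, the work surface at z = 0. Lengths are in mm, angles in rad, forces in N, time in s.
With the tool pointing down it reaches from about 275 to 750 mm from the base axis. Payload 10.2 kg.
Tool frame: the origin (TCP) lies between the finger pads; the fingertips stand 14 mm ahead of it and the grasp point (between the pads) lies 5 mm behind it (robot.tip_extent is the distance from the TCP to the fingertips, in mm); z points along the fingers, y is the direction in which the jaws open and shut (so a half turn about z gives the same grasp; the last joint's range is limited). The gripper opens to 88 mm and grips with 3 to 60 N. Pads are 18 mm wide; open, the fingers measure 123 mm over their backs; the gripper's body (75 mm by 187 mm) begins 45 mm behind the grasp point.
Start: joints at [0.972, 0.313, 1.498, -0, 1.331, -0.223], TCP at [192.697, 488.364, 252.72] pointing down, gripper open.
Joint ranges: [-2.94, 2.94], [-0.97, 2.17], [0.19, 2.56], [-1.23, 4.37], [0.02, 3.11], [-2.88, 2.88]. Speed limits (rad/s): [2.39, 2.39, 3.01, 3.14, 3.14, 3.14].

## Interface

Orientations are given as a rotation vector (axis times angle).
In Python, from workcell import readout, cams, workorder, spotter, robot gives the robot as it stands.
- The arm moves only by the tool drive_tool, never from a script. Its argument "rows" is text: rows parted by semicolons, each of 7 numbers parted by spaces: the shift along the tool's x, y, z in mm, then the turn, a rotation vector about the tool's x, y, z in rad, then the opening, from 0 (shut) to 1 (fully open). A call has exactly 5 rows; each row is the pose to reach, as a shift and turn from the pose measured when the call began, along the tool's axes at that moment; what a row does not reach only later rows make up. A row lasts 1/12 s, in which the tool goes at most 41.7 mm and 7.16 degrees, less where a joint would pass 70% of its speed; a pose out of reach is approached as far as the arm can. A call with a gripper value outside its range is refused whole. The fingers move at their own pace and stop on an object; the grip force is fixed at half the most. Time passes only in rows, so rows that repeat a pose let the fingers close, or fill a call up. It gives the time, the measured TCP pose, the force and the opening at its end, in the units of the state.
- readout.state(): the state, without advancing time (a new reading comes with each control period).
- cams.read_camera(name): name is "scene" or "side" or "wrist"; returns the picture (420x560x3 uint8, blue, green, red); there is no depth.
- cams.camera_model(name): a dict with "fx", "fy", "cx", "cy" (pixels), "R" (3x3) and "t" (3): a world point X has camera coordinates R X + t; the wrist camera has in their place "tool_from_camera" (4x4, takes a point from camera to tool coordinates, whose origin is the TCP and whose axes are the flange's). Camera axes: x right, y down, z forward; pixel columns grow to the right and rows downward; lengths in mm; the calibration is good to about 2 mm. The wrist camera is an equidistant fisheye: a pixel r from the principal point sees the ray r / f radians off the axis. A picture is of the moment at which its call begins: read the wrist's pose just before it. camera_model takes no time and is no camera call.
- workorder.sign_off(): hands the job in, once; it reports no verdict.
Trained networks look in the newest picture that a camera, given by its name, has taken for a name from the list of things; names that differ only in an ending like _2 or _b are one class to them, and where a whole thing is asked for, a point or a joint stands for the part that bears it (a point fixed in the world has none). Each returns a list of dicts, best first, with "score" (0 to 1); they miss things now and then, are a little off and sometimes report something else, mostly with a low value. They report only what shows in the picture. A call takes as long as a camera call. They do not tell look-alikes from the thing itself.
- spotter.recognise(query, camera): "xy" ([column, row] in pixels, amid what is visible of it).
- spotter.regions_of(query, camera): "mask" (420x560 bool, what is visible of it) and "xy" ([column, row] in pixels, amid what is visible of it).
The state is a dict: "t": time; "joint_positions": joint angles; "qd": joint speeds; "joint_efforts": joint torques, N m; "position": TCP position; "eef_rot": TCP orientation; "ft_force": force on the tool from outside, world axes, zero at the start; "moment": the same for the moment, N m; "grip_width": opening from 0.0 (shut) to 1.0 (fully open).
Only numpy, scipy, OpenCV 4.12 (cv2) and the standard library are available. Lean on these libraries where they do the work, as an engineer would, in place of code of your own. Each camera call takes 0.05 s, during which the arm holds its last target. There are 200 camera calls.

## Task

A bronze core ring lies loose in the bench gauge: slide the moving jaw gently shut by its upright tab until the ring is nipped and the sprung anvil has given about 4 mm (the dial needle then points at its mark), and leave the jaw there. Then take the hinged inspection mirror by its cross bar, swing it up to its balance point where it stands upright, without letting it go over towards the ring, and finish still gripping the bar and holding the mirror there. Leave the other things on the bench where they are.

Things in the scene. Friction and masses are not known exactly. Their poses are not given: they have to be found in the camera images.
- gauge: the fixed bench gauge, a grey base plate 190 mm (x) by 300 mm (y) and 12 mm thick; origin at the centre of its underside on the bench. A steel bed (top 18 mm above the bench) runs along the gauge's y at gauge x = -50 mm: the moving jaw is at its -y end, the sprung anvil at its +y end, with a white dial plate (74 by 50 mm) with a 45 mm black needle beyond the anvil, 32 to 55 mm above the bench. The mirror's hinge runs along gauge y at gauge x = +30 mm, 40 mm above the bench
- jaw (a joint): travel of the moving jaw in m along gauge +y, towards the anvil; 0 = fully open, 0.072 = end of slide. Its flat face (44 mm wide, 19 to 45 mm above the bench) lies at gauge y = -55 mm + travel; it touches a ring resting on the anvil at about 0.055. The slide is stiff: about 9 N moves it slowly and it stays where it is left, even against the anvil's spring
- jaw_tab (a point): point to grip on the moving jaw's upright tab, 72 mm above the bench. The tab stands 15 mm behind the jaw face, is 16 mm thick along gauge y, 32 mm wide along gauge x, and reaches from 45 to 87 mm above the bench; axes as the gauge's
- anvil (a joint): how far the sprung anvil has been pushed in along gauge +y, in m: 0 = free, end stop at 0.010. Face at gauge y = +60 mm when free, 44 mm wide. Spring: 2 N to start it, then 0.5 N per mm more. The needle turns with it, from 0.6 rad towards gauge -x when free to 0 (on the black mark, pointing straight out along gauge +y) at 4 mm
- core_ring: the loose bronze ring on the gauge's bed between jaw and anvil, 60 mm outside diameter, 3.5 mm wall, 25 mm high, about 0.12 kg; origin at the centre of its underside
- flap (a joint): angle of the mirror flap above its rest, in rad: 0 = lying on its stops, leaning away from the ring towards gauge +x, 0.571 rad above level (bar 108 mm above the bench); 1.00 = upright, the balance point; it goes over towards the ring beyond that, stop at 1.70. The hinge is almost free, so the flap falls either way if let go
- flap_bar (a point): middle of the mirror's cross bar, a round steel bar 12 mm in diameter parallel to the hinge, 125 mm from the hinge axis, clear for 110 mm between two side arms. The plate (5 mm thick, 130 mm wide) ends 45 mm short of the bar, so the space between plate and bar is open. The flap weighs about 0.35 kg. A round bar: it may turn between the fingers as the flap swings
- flap_hinge (a point): middle of the mirror's hinge axis, which runs along gauge y, 40 mm above the bench
- petri_dish: glass petri dish 90 mm in diameter, 18 mm high, on the bench beyond the gauge's +y end; origin under its centre; leave alone
- ring_lifter: chunky steel ring lifter about 170 mm long, 25 mm high, on the bench beyond the gauge's -y end; leave alone
- spare_ring_big: spare bronze ring 76 mm outside diameter, 30 mm high, on the bench; origin under its centre; leave alone
- spare_ring_small: spare bronze ring 60 mm outside diameter, 25 mm high, nested inside the big one; leave alone
- bench_brush: bench brush 170 mm long lying on the bench; leave alone
- sample_jar: closed glass sample jar 60 mm in diameter, 70 mm high, on the bench; leave alone
There are look-alikes about, which are no part of the job. Leave any blue or purple look-alike of the core_ring alone.

How it is judged (in metres and radians):
On the way, in this order (a step that is already met when the one before it is completed fails the run):
1. the ring is nipped between jaw and anvil and the anvil has given 1.5 to 7 mm (value of joint anvil between 0.0015 and 0.007 m and contact force between each of jaw, anvil and core_ring above 1 N), for 0.2 s.
2. the mirror stands at its balance point, gripped (value of joint flap between 0.9 and 1.1 rad and contact force between the fingers and flap above 2 N), for 0.3 s.
At the end, for the whole second after the job is handed in: The program finishes while holding: the fingers grip the mirror (over 2 N), which is still and within 0.10 rad of upright (flap angle 1.00); the jaw, let go, still nips the ring against the anvil (over 1 N on both), the anvil pushed in 1.5 to 7 mm (all of step 1 and all of step 2 and velocity of joint flap between -0.1 and 0.1 rad/s and contact force between the fingers and jaw below 0.1 N); the arm keeps its last pose, push and grip.
It fails at once if the anvil is pushed in past 8.5 mm (the ring is squeezed too hard) (value of joint anvil above 0.0085 m).
It fails at once if the mirror goes over its balance point towards the ring by more than 0.4 rad past upright (value of joint flap above 1.4 rad).
It fails at once if a bystander on the bench is shifted by more than 25 mm (distance of any of petri_dish, ring_lifter, spare_ring_big, spare_ring_small, bench_brush, sample_jar from where it was at the start of the episode above 0.025 m).
It also fails if it takes over 54 s, if anything falls off the work surface, if the arm or the gripper's body presses on something with over 40 N, if the wrist force passes 120 N, or if a joint passes its speed limit or range.

## Working session

There is one attempt and no reset: what is moved stays moved. The work goes in short steps, Python scripts to look and compute and a tool call to move; the robot and the scene stay as the last step left them, time stands still between calls to the robot, and variables do not carry over. Pictures are saved under pics/ and viewed, about 8 in all and at most 12, crops included, and the job is handed in when it is done.

Besides the shell and the picture viewer there is one more tool, called after ">>>" by a JSON object that holds its "api" and its "payload". drive_tool: Moves the arm, as the interface text tells. Its arguments: {"type":"object","properties":{"rows":{"type":"string"}},"required":["rows"]}

```bash
ls; mkdir -p pics; cat > h.py <<'E'
import numpy as np, cv2
from workcell import readout, cams, workorder, spotter, robot
from scipy.spatial.transform import Rotation as Ro
def proj(n,X):
    m=cams.camera_model(n);c=np.array(m["R"])@np.array(X,float)+np.array(m["t"]).ravel()
    return np.array([m["fx"]*c[0]/c[2]+m["cx"],m["fy"]*c[1]/c[2]+m["cy"]])
def ray(n,uv):
    m=cams.camera_model(n);R=np.array(m["R"]);t=np.array(m["t"]).ravel()
    d=R.T@np.array([(uv[0]-m["cx"])/m["fx"],(uv[1]-m["cy"])/m["fy"],1]);return -R.T@t,d
def atz(n,uv,z):
    o,d=ray(n,uv);return o+d*(z-o[2])/d[2]
E
python3 - <<'E'
from h import *
s=readout.state();print({k:np.round(v,3) for k,v in s.items()})
for n in("scene","side"):
    im=cams.read_camera(n);cv2.imwrite(f"pics/{n}0.png",im);m=cams.camera_model(n);print(n,np.round(-np.array(m["R"]).T@np.array(m["t"]).ravel()))
    for q in("gauge","jaw_tab","core_ring","flap_bar","flap_hinge","petri_dish","ring_lifter"):
        print(q,[(np.round(r["xy"]),round(r["score"],2)) for r in spotter.recognise(q,n)[:3]])
E
```

```text
pics
{'t': np.float64(0.0), 'joint_positions': array([ 0.972,  0.313,  1.498,  0.   ,  1.331, -0.223]), 'qd': array([-0.001,  0.   , -0.001,  0.001,  0.   , -0.001]), 'joint_efforts': array([-1.0000e-03, -4.0222e+01, -2.5226e+01,  6.9000e-02,  3.5000e-02,
       -0.0000e+00]), 'position': array([192.552, 488.178, 252.182]), 'eef_rot': array([-5.870e-01, -3.086e+00,  2.000e-03]), 'ft_force': array([ 0.308, -0.038,  0.28 ]), 'moment': array([ 0.034, -0.011,  0.011]), 'grip_width': np.float64(0.995)}
scene [ 987. -302.  759.]
gauge [(array([245., 266.]), 0.6)]
jaw_tab [(array([205., 250.]), 0.58)]
core_ring [(array([195., 213.]), 0.77), (array([272., 184.]), 0.65), (array([234., 234.]), 0.57)]
flap_bar [(array([259., 271.]), 0.82), (array([154., 310.]), 0.73)]
flap_hinge [(array([257., 274.]), 0.79)]
petri_dish [(array([242., 268.]), 0.6), (array([336., 228.]), 0.59), (array([266., 228.]), 0.27)]
ring_lifter [(array([155., 310.]), 0.79)]
side [ 130. -971.  742.]
gauge [(array([298., 276.]), 0.71)]
jaw_tab [(array([281., 283.]), 0.81)]
core_ring [(array([214., 339.]), 0.97), (array([223., 297.]), 0.9), (array([206., 245.]), 0.85)]
flap_bar [(array([324., 252.]), 0.56)]
flap_hinge [(array([324., 248.]), 0.83)]
petri_dish [(array([282., 225.]), 0.76), (array([269., 252.]), 0.58), (array([265., 265.]), 0.5)]
ring_lifter [(array([316., 330.]), 0.65)]
```

```bash
python3 - <<'E'
import cv2
a=cv2.imread("pics/scene0.png")[140:350,110:390];b=cv2.imread("pics/side0.png")[190:400,160:440]
cv2.imwrite("pics/ab.png",cv2.resize(cv2.vconcat([a]),(800,600),interpolation=cv2.INTER_CUBIC))
cv2.imwrite("pics/bb.png",cv2.resize(b,(800,600),interpolation=cv2.INTER_CUBIC))
E
```

```text
(no output)
```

View pics/ab.png

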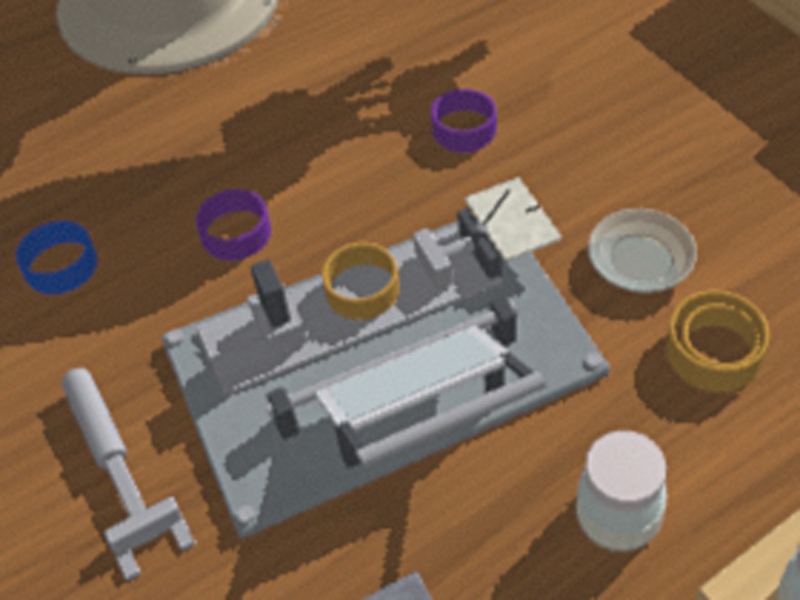

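View pics/bb.png

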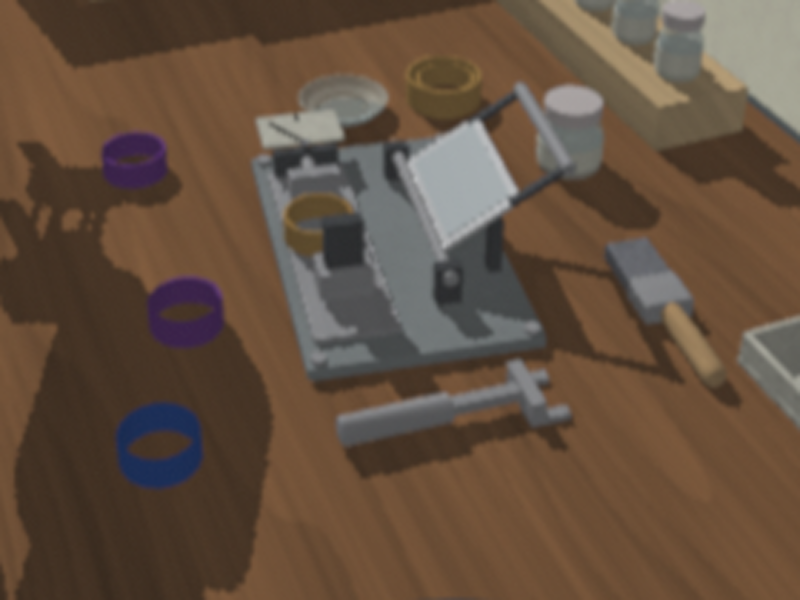

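```bash
cat > fit.py <<'E'
from h import *
from scipy.optimize import least_squares
S=280/800
f=dict(scene=(110,140),side=(160,190))
P=[("scene",(165,342),(-95,-150,12)),("scene",(243,533),(95,-150,9)),("scene",(607,370),(95,150,12)),
("side",(312,378),(-95,-150,9)),("side",(545,343),(95,-150,12)),("side",(255,160),(-95,150,12)),
("scene",(452,418),(135.1,0,107.6)),("side",(545,127),(135.1,0,107.6))]
def W(p,g): c,s=np.cos(p[2]),np.sin(p[2]);return np.array([p[0]+c*g[0]-s*g[1],p[1]+s*g[0]+c*g[1],g[2]])
def res(p): return np.concatenate([proj(n,W(p,g))-(np.array(u)*S+f[n]) for n,u,g in P])
best=min((least_squares(res,[450,100,y],loss="soft_l1") for y in np.arange(-3,3.1,1)),key=lambda r:r.cost)
p=best.x
if __name__=="__main__":
    print(p,best.cost);print(res(p).reshape(-1,2).round(1))
    for n,u in(("scene",(268,270)),("side",(343,220))):
        w=atz(n,np.array(u)*S+f[n],87);c,s=np.cos(p[2]),np.sin(p[2]);d=w[:2]-p[:2];print("tab",w,d@[c,s],d@[-s,c])
    for n,u in(("scene",(362,280)),("side",(318,223))):
        w=atz(n,np.array(u)*S+f[n],31);d=w[:2]-p[:2];print("ring",w,d@[c,s],d@[-s,c])
    for g in((-50,-70,72),(30,0,40),(135.1,0,107.6),(30,0,165)):print(g,W(p,g).round(1))
    print(robot, [a for a in dir(robot) if a[0]!='_'])
E
python3 fit.py
```

```text
Traceback (most recent call last):
  File "fit.py", line 10, in <module>
    best=min((least_squares(res,[450,100,y],loss="soft_l1") for y in np.arange(-3,3.1,1)),key=lambda r:r.cost)
  File "fit.py", line 10, in <genexpr>
    best=min((least_squares(res,[450,100,y],loss="soft_l1") for y in np.arange(-3,3.1,1)),key=lambda r:r.cost)
              ~~~~~~~~~~~~~^^^^^^^^^^^^^^^^^^^^^^^^^^^^^^^^
  File "fit.py", line 9, in res
    def res(p): return np.concatenate([proj(n,W(p,g))-(np.array(u)*S+f[n]) for n,u,g in P])
                                       ~~~~^^^^^^^^^^
  File "h.py", line 5, in proj
    m=cams.camera_model(n);c=np.array(m["R"])@np.array(X,float)+np.array(m["t"]).ravel()
ValueError: time passes only in moves, steps and waits
```

```bash
sed -i '/^def proj/i _C={}\ndef cm(n):\n    if n not in _C:_C[n]=cams.camera_model(n)\n    return _C[n]' h.py; sed -i 's/m=cams.camera_model(n)/m=cm(n)/' h.py; python3 fit.py
```

```text
[514.37075259 -69.87302068  50.10152122] 13.427099555463254
[[-3.1 -1.1]
 [-2.3  2.7]
 [ 0.9 -0.4]
 [-0.8 -1.6]
 [ 1.5 -2.9]
 [-1.7 -1.3]
 [-0.2  1.4]
 [-0.4 -0.8]]
tab [ 448.72743869 -118.52230411   87.        ] -56.82202931812785 -58.71162084971607
tab [ 452.16148443 -129.0468873    87.        ] -51.716137101253075 -68.53452195468405
ring [458.24968454 -48.52673057  31.        ] -58.85270061508136 11.899496234310979
ring [458.551008   -53.14696677  31.        ] -57.80126834108656 7.390408903655842
(-50, -70, 72) [ 453.6 -130.8   72. ]
(30, 0, 40) [544.  -74.8  40. ]
(135.1, 0, 107.6) [647.7 -91.9 107.6]
(30, 0, 165) [544.  -74.8 165. ]
<Robot object at 0x7fa573d5fe00> ['MotionError', 'tip_extent']
```

```bash
cat > go.py <<'E'
from h import *
def to(pos,yaw):  # tool y axis along world heading yaw (or +pi), pointing down; prints shift+turn in tool axes
    s=readout.state();R=Ro.from_rotvec(s["eef_rot"]);c=[]
    for a in(yaw,yaw+np.pi):
        y=np.array([np.cos(a),np.sin(a),0]);z=np.array([0,0,-1.]);T=Ro.from_matrix(np.c_[np.cross(y,z),y,z])
        c.append((R.inv()*T).as_rotvec())
    c.sort(key=np.linalg.norm)
    print("shift",R.inv().apply(np.array(pos)-s["position"]).round(1),"turn",c[0].round(3),"alt",c[1].round(3),"j6",s["joint_positions"][5].round(2))
    return s
E
python3 - <<'E'
from go import *
s=to((454,-131,220),-0.164+np.pi/2);print(Ro.from_rotvec(s["eef_rot"]).as_matrix().round(2));print(cm("wrist"))
E
```

```text
shift [-470.4 -480.3   32.7] turn [ 0.     0.    -0.212] alt [ 0.   -0.    2.93] j6 -0.22
[[-0.93  0.37  0.  ]
 [ 0.37  0.93  0.  ]
 [-0.    0.   -1.  ]]
{'fx': 325.19226210127806, 'fy': 325.19226210127806, 'cx': 286.4922812186966, 'cy': 209.23353473122845, 'tool_from_camera': array([[-5.66280149e-04, -9.53450148e-01, -3.01550151e-01,
         7.76393139e+01],
       [ 9.99999219e-01, -8.75944589e-04,  8.91691781e-04,
        -2.27850950e-01],
       [-1.11432488e-03, -3.01549411e-01,  9.53449900e-01,
        -1.32459928e+02],
       [ 0.00000000e+00,  0.00000000e+00,  0.00000000e+00,
         1.00000000e+00]])}
```

>>> {"api": "drive_tool", "payload": {"rows": "-28 -29 2 0 0 0 1;-56 -58 4 0 0 0 1;-84 -87 6 0 0 0 1;-112 -116 8 0 0 0 1;-140 -144 10 0 0 0 1"}}

```text
t: 1.22
position: [270.1, 301.3, 242.7]
eef_rot: [0.586, 3.086, 0.0]
ft_force: [1.1, 0.6, 0.7]
grip_width: 1.003
```

>>> {"api": "drive_tool", "payload": {"rows": "-28 -29 2 0 0 0 1;-56 -58 4 0 0 0 1;-84 -87 6 0 0 0 1;-112 -116 8 0 0 0 1;-140 -144 10 0 0 0 1"}}

```text
t: 1.63
position: [347.9, 114.1, 232.9]
eef_rot: [0.585, 3.085, 0.001]
ft_force: [0.4, 1.0, 0.3]
grip_width: 1.0
```

>>> {"api": "drive_tool", "payload": {"rows": "-28 -29 2 0 0 0 1;-56 -58 4 0 0 0 1;-84 -87 6 0 0 0 1;-112 -116 8 0 0 0 1;-140 -144 10 0 0 0 1"}}

```text
t: 2.05
position: [425.7, -73.5, 223.1]
eef_rot: [0.587, 3.084, 0.001]
ft_force: [1.1, 0.5, 0.4]
grip_width: 0.998
```

```bash
python3 - <<'E'
from go import *
s=to((454,-131,220),-0.164+np.pi/2);print(s["position"],s["t"])
E
```

```text
shift [-47.4 -43.1   3.2] turn [ 0.001  0.002 -0.212] alt [ 3.00e-03 -1.00e-03  2.93e+00] j6 -1.64
[425.72970118 -73.47382595 223.10476316] 2.05
```

>>> {"api": "drive_tool", "payload": {"rows": "-20 -18 2 0 0 -0.1 1;-40 -36 2 0 0 -0.2 1;-47 -43 3 0 0 -0.212 1;-47 -43 3 0 0 -0.212 1;-47 -43 3 0 0 -0.212 1"}}

```text
t: 2.47
position: [453.3, -130.0, 219.9]
eef_rot: [0.261, 3.13, 0.001]
ft_force: [-0.1, 0.9, -0.1]
grip_width: 0.998
```

```bash
cat >> h.py <<'E'
def wproj(s,X):
    m=cm("wrist");T=np.array(m["tool_from_camera"]);R=Ro.from_rotvec(s["eef_rot"]).as_matrix()
    c=T[:3,:3].T@(R.T@(np.array(X,float)-s["position"])-T[:3,3]);th=np.arctan2(np.hypot(c[0],c[1]),c[2]);u=c[:2]/np.hypot(c[0],c[1])
    return np.array([m["cx"],m["cy"]])+m["fx"]*th*u
def watz(s,uv,z):
    m=cm("wrist");T=np.array(m["tool_from_camera"]);R=Ro.from_rotvec(s["eef_rot"]).as_matrix()
    d=np.array(uv,float)-[m["cx"],m["cy"]];r=np.linalg.norm(d);th=r/m["fx"]
    v=R@T[:3,:3]@np.r_[np.sin(th)*d/r,np.cos(th)];o=R@T[:3,3]+s["position"];return o+v*(z-o[2])/v[2]
E
python3 - <<'E'
from h import *
from fit import p,W
s=readout.state();im=cams.read_camera("wrist");cv2.imwrite("pics/w1.png",im);print(s["position"],s["eef_rot"])
for q in("jaw_tab","core_ring","flap_bar","anvil"):
    print(q,[(np.round(r["xy"]),round(r["score"],2)) for r in spotter.recognise(q,"wrist")[:3]])
for g in((-50,-70,87),(-95,-150,12),(95,-150,12),(135,0,108),(-95,150,12)):print(g,wproj(s,W(p,g)).round())
E
```

```text
[ 453.26837973 -129.97968945  219.92239322] [2.61124112e-01 3.12950457e+00 1.27899248e-03]
jaw_tab [(array([292., 189.]), 0.96)]
core_ring [(array([503.,  60.]), 0.8), (array([378., 195.]), 0.76), (array([296.,  37.]), 0.76)]
flap_bar [(array([335., 294.]), 0.98)]
anvil [(array([418., 189.]), 0.83)]
(-50, -70, 87) [286. 203.]
(-95, -150, 12) [210. 142.]
(95, -150, 12) [222. 297.]
(135, 0, 108) [352. 374.]
(-95, 150, 12) [473. 148.]
```

View pics/w1.png

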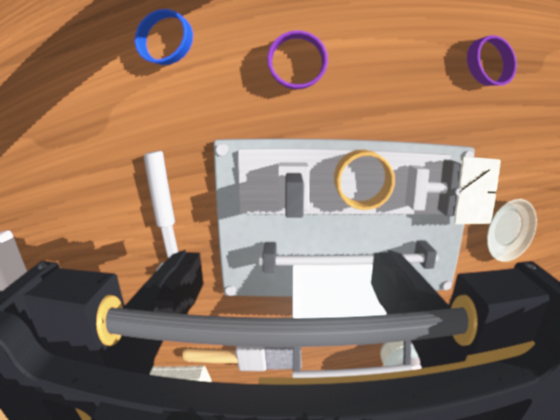

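```bash
python3 - <<'E'
import cv2
a=cv2.imread("pics/w1.png")[125:305,205:505]
cv2.imwrite("pics/w1c.png",cv2.resize(a,(798,479),interpolation=cv2.INTER_CUBIC))
E
```

```text
(no output)
```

View pics/w1c.png

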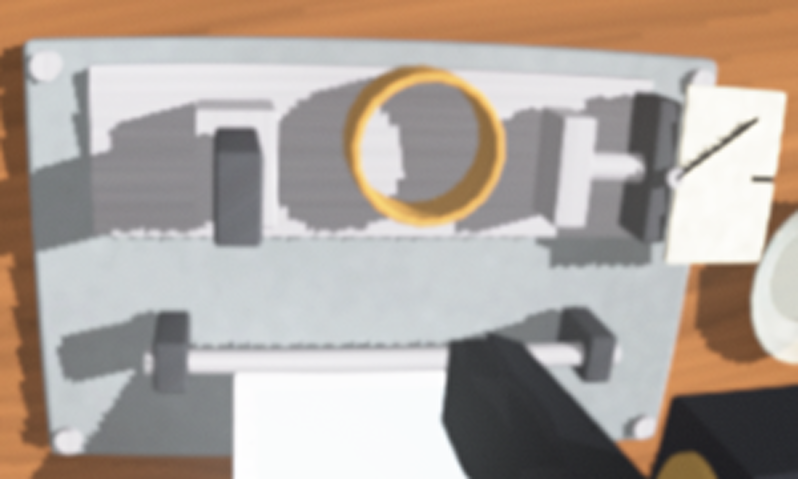

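```bash
cat > fit2.py <<'E'
from h import *
from scipy.optimize import least_squares
from fit import W
s=dict(position=np.array([453.27,-129.98,219.92]),eef_rot=np.array([.2611,3.1295,.0013]))
G=lambda u:np.array(u)/2.66+[205,125]
P=[((28,41),(-95,-150,12)),((716,61),(-95,150,12)),((50,453),(95,-150,12)),((658,442),(95,150,12))]
def res(p): return np.concatenate([wproj(s,W(p,g))-G(u) for u,g in P]+[wproj(s,W(p,(-50,-70+p[3],87)))-G((238,200))])
r=least_squares(res,[514,-70,-.164,0],loss="soft_l1");p=r.x
def inv(w):
    c,sn=np.cos(p[2]),np.sin(p[2]);d=w[:2]-p[:2];return np.array([d@[c,sn],d@[-sn,c]])
if __name__=="__main__":
    print(p,res(p).reshape(-1,2).round(1))
    print("ring",inv(watz(s,G((425,146)),43)),"face",inv(watz(s,G((278,160)),45)),"anv",inv(watz(s,G((557,165)),45)),"hinge",inv(watz(s,G((380,358)),40)))
    for g in((-50,-70+p[3],87),(30,0,40),(135.1,0,107.6),(30,0,165)):print(g,W(p,g).round(1))
E
python3 fit2.py
```

```text
[ 5.13894910e+02 -6.57709807e+01 -1.73176908e-01  3.09950446e+00] [[-1.  -0.5]
 [ 1.9  0.4]
 [ 0.7  0.2]
 [-1.3 -1.2]
 [-0.   0.3]]
ring [-59.19014605   4.00294746] face [-53.54236452 -51.24032607] anv [-53.45993508  57.50224392] hinge [29.58350145 -6.64482646]
(-50, np.float64(-66.90049554176315), 87) [ 453.1 -123.1   87. ]
(30, 0, 40) [543.4 -70.9  40. ]
(135.1, 0, 107.6) [647.  -89.1 107.6]
(30, 0, 165) [543.4 -70.9 165. ]
```

>>> {"api": "drive_tool", "payload": {"rows": "1 6 25 0 0 -0.009 1;1 6 50 0 0 -0.009 0.8;1 6 75 0 0 -0.009 0.7;1 6 95 0 0 -0.009 0.6;1 6 110 0 0 -0.009 0.6"}}

```text
t: 3.13
position: [453.1, -122.7, 109.0]
eef_rot: [0.242, 3.131, 0.001]
ft_force: [0.7, -1.2, 0.1]
grip_width: 0.72
```

>>> {"api": "drive_tool", "payload": {"rows": "0 0 15 0 0 0 0.6;0 0 30 0 0 0 0.6;0 0 43 0 0 0 0.6;0 0 43 0 0 0 0.6;0 0 43 0 0 0 0.6"}}

```text
t: 3.55
position: [453.1, -122.3, 66.2]
eef_rot: [0.241, 3.132, 0.002]
ft_force: [0.6, 0.0, 0.6]
grip_width: 0.598
```

```bash
python3 - <<'E'
from go import *
from fit2 import p,W
to(W(p,(-50,-66.9,67)),p[2]+np.pi/2)
s=readout.state();im=cams.read_camera("wrist");cv2.imwrite("pics/w2.png",im);print(wproj(s,W(p,(-50,-66.9,87))),spotter.recognise("jaw_tab","wrist")[:2])
E
```

```text
shift [-0.2 -0.8 -0.8] turn [0.001 0.    0.019] alt [-1.000e-03  2.000e-03 -3.122e+00] j6 -1.93
[285.29993166 307.6679749 ] [{'xy': [286.0, 259.4], 'score': 0.97}]
```

View pics/w2.png

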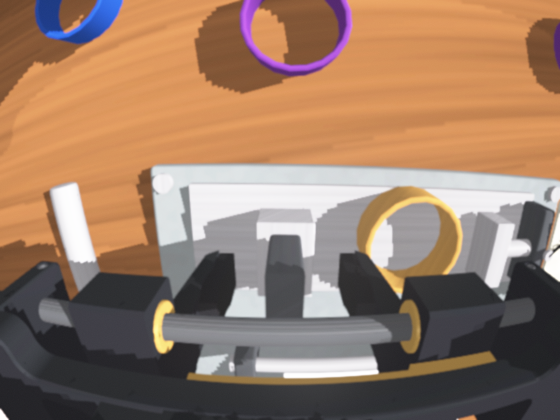

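>>> {"api": "drive_tool", "payload": {"rows": "0 -0.5 0 0 0 0.019 0.4;0 -0.5 0 0 0 0.019 0.25;0 -0.5 0 0 0 0.019 0.2;0 -0.5 0 0 0 0.019 0.1;0 -0.5 0 0 0 0.019 0.1"}}

```text
t: 4.07
position: [453.5, -123.2, 67.1]
eef_rot: [0.271, 3.127, -0.0]
ft_force: [-0.3, -0.7, -0.8]
grip_width: 0.246
```

>>> {"api": "drive_tool", "payload": {"rows": "0 0 0 0 0 0 0.1;0 0 0 0 0 0 0.1;0 0 0 0 0 0 0.1;0 0 0 0 0 0 0.1;0 0 0 0 0 0 0.1"}}

```text
t: 4.48
position: [453.5, -123.3, 67.1]
eef_rot: [0.271, 3.127, -0.0]
ft_force: [-1.2, -0.4, 0.0]
grip_width: 0.181
```

>>> {"api": "drive_tool", "payload": {"rows": "0 4 0 0 0 0 0.1;0 8 0 0 0 0 0.1;0 12 0 0 0 0 0.1;0 16 0 0 0 0 0.1;0 20 0 0 0 0 0.1"}}

```text
t: 4.9
position: [456.8, -104.4, 67.1]
eef_rot: [0.27, 3.128, -0.003]
ft_force: [-4.1, -9.2, -0.1]
grip_width: 0.18
```

>>> {"api": "drive_tool", "payload": {"rows": "0 4 0 0 0 0 0.1;0 8 0 0 0 0 0.1;0 12 0 0 0 0 0.1;0 16 0 0 0 0 0.1;0 20 0 0 0 0 0.1"}}

```text
t: 5.32
position: [460.0, -85.5, 67.1]
eef_rot: [0.27, 3.128, -0.006]
ft_force: [-3.4, -9.4, 0.0]
grip_width: 0.177
```

```bash
python3 - <<'E'
from go import *
from fit2 import p,W,inv
s=readout.state();print(inv(s["position"]),s["ft_force"],s["grip_width"])
im=cams.read_camera("wrist");cv2.imwrite("pics/w3.png",im)
sc=cams.read_camera("scene");cv2.imwrite("pics/s3.png",sc)
cv2.imwrite("pics/c3.png",cv2.vconcat([cv2.resize(im[160:320,240:560],(640,320)),cv2.resize(sc[190:290,180:320],(640,270),interpolation=cv2.INTER_CUBIC)]))
E
```

```text
[-49.65585262 -28.76797052] [-3.39113686 -9.36481662  0.04275316] 0.17729799530141435
```

View pics/c3.png

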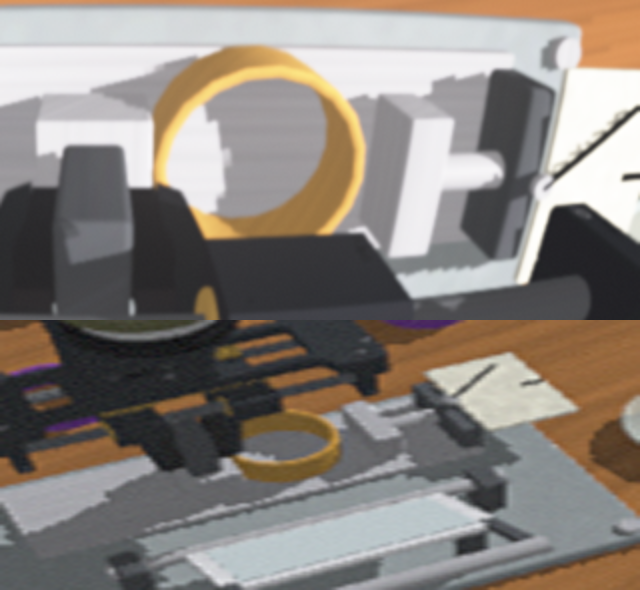

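>>> {"api": "drive_tool", "payload": {"rows": "0 2 0 0 0 0 0.1;0 4 0 0 0 0 0.1;0 6 0 0 0 0 0.1;0 8 0 0 0 0 0.1;0 10 0 0 0 0 0.1"}}

```text
t: 5.83
position: [461.6, -76.0, 67.1]
eef_rot: [0.269, 3.129, -0.007]
ft_force: [-3.8, -8.8, 0.8]
grip_width: 0.174
```

>>> {"api": "drive_tool", "payload": {"rows": "0 0.4 0 0 0 0 0.1;0 0.8 0 0 0 0 0.1;0 1.2 0 0 0 0 0.1;0 1.6 0 0 0 0 0.1;0 2 0 0 0 0 0.1"}}

```text
t: 6.25
position: [461.9, -74.9, 67.1]
eef_rot: [0.269, 3.129, -0.01]
ft_force: [-2.8, -9.5, -0.1]
grip_width: 0.178
```

>>> {"api": "drive_tool", "payload": {"rows": "0 0.4 0 0 0 0 0.1;0 0.8 0 0 0 0 0.1;0 1.2 0 0 0 0 0.1;0 1.6 0 0 0 0 0.1;0 2 0 0 0 0 0.1"}}

```text
t: 6.67
position: [462.0, -74.0, 67.1]
eef_rot: [0.269, 3.129, -0.013]
ft_force: [-4.2, -11.7, 1.2]
grip_width: 0.181
```

```bash
cat > look.py <<'E'
from go import *
from fit2 import p,W,inv
import sys
s=readout.state();print(inv(s["position"]),s["ft_force"],s["grip_width"],s["t"])
im=cams.read_camera("wrist");sc=cams.read_camera("scene")
np.savez("pics/last.npz",im=im,sc=sc)
cv2.imwrite(sys.argv[1],cv2.vconcat([cv2.resize(im[160:320,240:560],(640,320)),cv2.resize(sc[190:250,230:320],(640,270),interpolation=cv2.INTER_CUBIC)]))
E
python3 look.py pics/c4.png
```

```text
[-49.68459421 -17.01521598] [ -4.20514507 -11.67984818   1.19268131] 0.1809428729395209 6.6667
```

>>> {"api": "drive_tool", "payload": {"rows": "0 0.5 0 0 0 0 0.1;0 1 0 0 0 0 0.1;0 1.5 0 0 0 0 0.1;0 2 0 0 0 0 0.1;0 2.5 0 0 0 0 0.1"}}

```text
t: 7.18
position: [462.2, -72.5, 67.1]
eef_rot: [0.269, 3.13, -0.015]
ft_force: [-4.5, -11.7, -0.5]
grip_width: 0.178
```

```bash
python3 look.py pics/c5.png
```

```text
[-49.70892608 -15.57834431] [ -4.47906029 -11.6659788   -0.47422261] 0.1776859794481443 7.1833
```

View pics/c5.png

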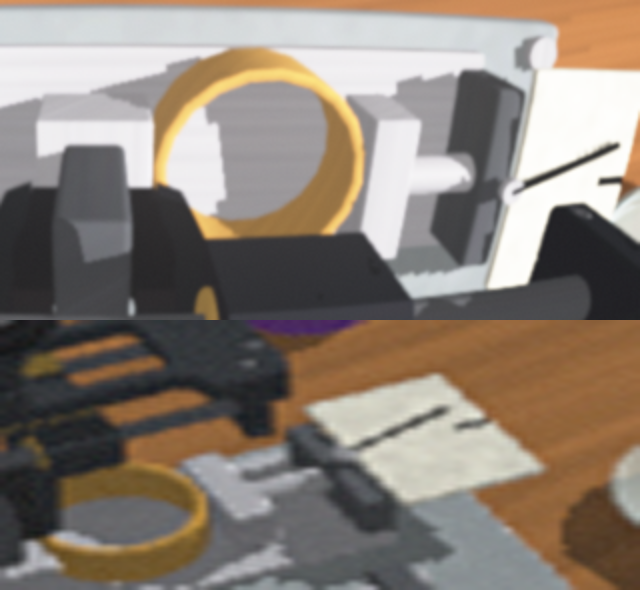

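>>> {"api": "drive_tool", "payload": {"rows": "0 0.6 0 0 0 0 0.1;0 1.2 0 0 0 0 0.1;0 1.8 0 0 0 0 0.1;0 2.4 0 0 0 0 0.1;0 3 0 0 0 0 0.1"}}

```text
t: 7.7
position: [462.6, -70.7, 67.1]
eef_rot: [0.268, 3.13, -0.019]
ft_force: [-4.6, -12.6, -0.3]
grip_width: 0.181
```

```bash
python3 look.py pics/c6.png
```

```text
[-49.69033519 -13.73960576] [ -4.60741732 -12.64456821  -0.31313091] 0.1814055875275703 7.7
```

View pics/c6.png

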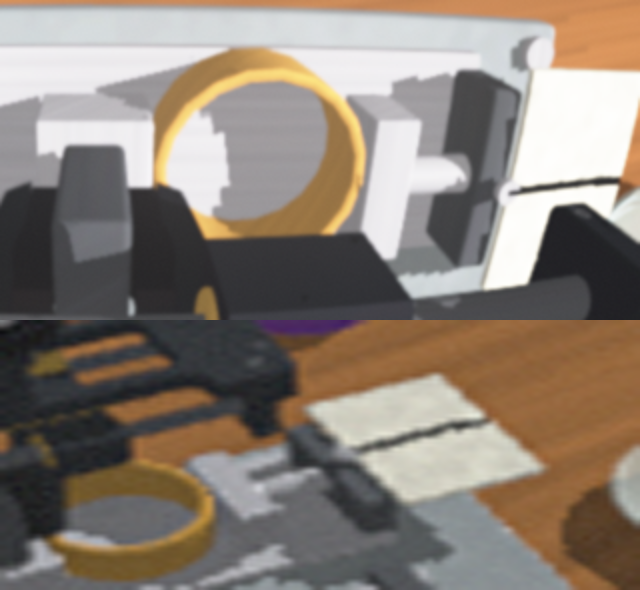

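>>> {"api": "drive_tool", "payload": {"rows": "0 0 0 0 0 0 0.1;0 0 0 0 0 0 0.3;0 0 0 0 0 0 0.5;0 0 0 0 0 0 0.6;0 0 0 0 0 0 0.6"}}

```text
t: 8.22
position: [462.6, -70.5, 67.1]
eef_rot: [0.268, 3.13, -0.018]
ft_force: [0.3, -0.0, 0.7]
grip_width: 0.461
```

>>> {"api": "drive_tool", "payload": {"rows": "0 0 -10 0 0 0 0.6;0 0 -30 0 0 0 0.6;0 0 -60 0 0 0 0.6;0 0 -90 0 0 0 0.6;0 0 -120 0 0 0 0.6"}}

```text
t: 8.63
position: [462.4, -68.8, 189.2]
eef_rot: [0.268, 3.13, -0.018]
ft_force: [0.5, -0.2, 0.6]
grip_width: 0.603
```

```bash
python3 - <<'E'
from go import *
from fit2 import p,W
s=to(W(p,(135.1,0,200)),p[2]);print(s["position"],s["joint_positions"].round(2),s["t"])
im=cams.read_camera("wrist");cv2.imwrite("pics/w7.png",im);cv2.imwrite("pics/w7c.png",cv2.resize(im[130:330,220:520],(800,533)))
E
```

```text
shift [-185.3   11.3  -10.6] turn [-0.01  -0.008 -1.568] alt [-0.008  0.01   1.573] j6 -1.79
[462.44822503 -68.82396147 189.24834929] [-0.39  0.25  1.76 -0.01  1.13 -1.79] 8.6333
```

View pics/w7c.png

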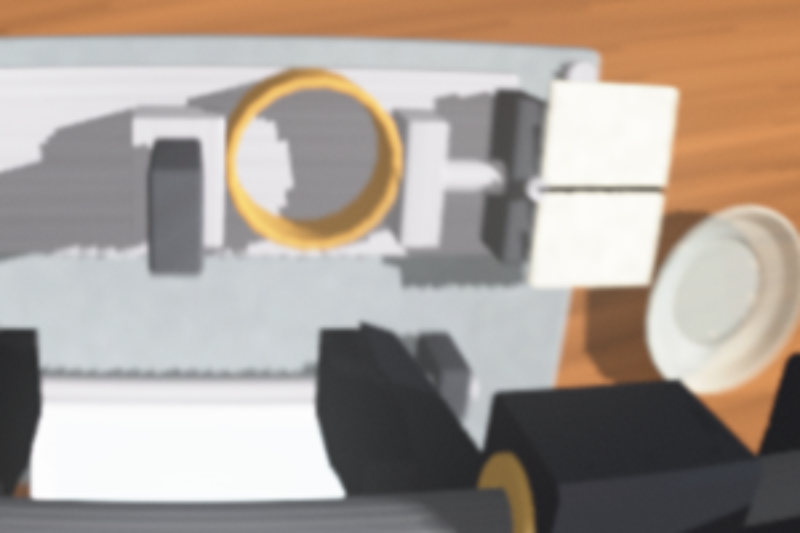

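>>> {"api": "drive_tool", "payload": {"rows": "-37 2 -10 0 0 0.12 0.6;-74 4 -11 0 0 0.24 0.6;-111 7 -11 0 0 0.36 0.6;-148 9 -11 0 0 0.48 0.6;-185 11 -11 -0.008 0.01 0.6 0.5"}}

```text
t: 9.1
position: [650.1, -89.4, 208.2]
eef_rot: [1.186, 2.904, -0.003]
ft_force: [0.3, 0.3, 0.0]
grip_width: 0.542
```

>>> {"api": "drive_tool", "payload": {"rows": "0 0 0 0 0 0.12 0.5;0 0 0 0 0 0.24 0.5;0 0 0 0 0 0.36 0.5;0 0 0 0 0 0.48 0.5;0 0 0 0 0 0.6 0.5"}}

```text
t: 9.52
position: [650.1, -89.3, 208.6]
eef_rot: [1.998, 2.418, -0.001]
ft_force: [0.2, -0.1, 0.7]
grip_width: 0.497
```

>>> {"api": "drive_tool", "payload": {"rows": "0 0 0 0 0 0.12 0.5;0 0 0 0 0 0.24 0.5;0 0 0 0 0 0.36 0.5;0 0 0 0 0 0.37 0.5;0 0 0 0 0 0.37 0.5"}}

```text
t: 9.93
position: [650.0, -89.1, 208.9]
eef_rot: [2.406, 2.012, 0.001]
ft_force: [-0.2, 0.5, 0.4]
grip_width: 0.502
```

```bash
python3 - <<'E'
from go import *
from fit2 import p,W
s=to(W(p,(135.1,0,103)),p[2]);print(s["position"],s["joint_positions"].round(2),s["t"])
im=cams.read_camera("wrist");cv2.imwrite("pics/w8.png",im)
for y in(-55,0,55):print(wproj(s,W(p,(135.1,y,107.6))))
print([(r["xy"],r["score"]) for r in spotter.recognise("flap_bar","wrist")])
E
```

```text
shift [  0.4  -4.1 105.9] turn [ 0.004  0.003 -0.004] alt [ 0.005 -0.006  3.137] j6 -0.14
[650.02666243 -89.11492032 208.925511  ] [-0.31  0.64  1.12 -0.    1.38 -0.14] 9.9333
[281.23845473 277.52949029]
[280.43574152 214.01138841]
[279.70668774 141.12248332]
[([214.9, 192.2], 0.9)]
```

View pics/w8.png

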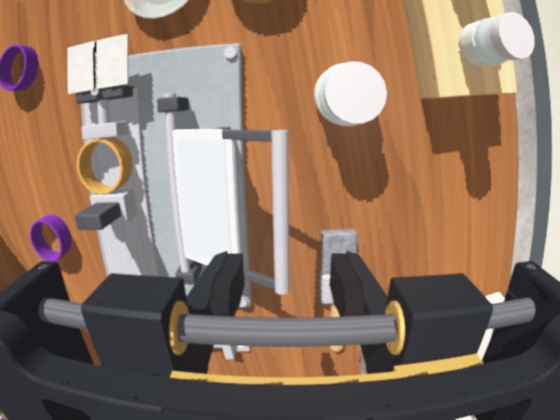

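>>> {"api": "drive_tool", "payload": {"rows": "0 -4 20 0 0 0 0.4;0 -4 40 0 0 0 0.4;0 -4 55 0 0 0 0.4;0 -4 65 0 0 0 0.4;0 -4 70 0 0 0 0.4"}}

```text
t: 10.45
position: [646.0, -88.6, 137.4]
eef_rot: [2.405, 2.016, -0.001]
ft_force: [0.4, -0.5, -0.4]
grip_width: 0.397
```

>>> {"api": "drive_tool", "payload": {"rows": "0 0 8 0 0 0 0.4;0 0 16 0 0 0 0.4;0 0 24 0 0 0 0.4;0 0 31 0 0 0 0.4;0 0 34 0 0 0 0.4"}}

```text
t: 10.87
position: [645.7, -88.6, 102.3]
eef_rot: [2.406, 2.016, -0.002]
ft_force: [-0.4, -0.3, -0.3]
grip_width: 0.399
```

```bash
python3 - <<'E'
from go import *
from fit2 import p,W
s=to(W(p,(135.1,0,104)),p[2]);print(s["position"],s["ft_force"],s["t"])
E
```

```text
shift [ 0.4  0.6 -1.7] turn [ 0.001  0.003 -0.002] alt [ 4.000e-03 -1.000e-03  3.139e+00] j6 -0.14
[645.72478537 -88.61335871 102.30878594] [-0.43139893 -0.27366519 -0.32138511] 10.8667
```

No contact yet; closing on the bar.

>>> {"api": "drive_tool", "payload": {"rows": "0 0 -1 0 0 0 0.3;0 0 -1 0 0 0 0.2;0 0 -1 0 0 0 0.1;0 0 -1 0 0 0 0.05;0 0 -1 0 0 0 0.05"}}

```text
t: 11.28
position: [646.0, -88.7, 103.8]
eef_rot: [2.405, 2.016, -0.001]
ft_force: [0.3, 0.5, 1.2]
grip_width: 0.115
```

>>> {"api": "drive_tool", "payload": {"rows": "0 0 0 0 0 0 0.05;0 0 0 0 0 0 0.05;0 0 0 0 0 0 0.05;0 0 0 0 0 0 0.05;0 0 0 0 0 0 0.05"}}

```text
t: 11.7
position: [646.0, -88.7, 103.8]
eef_rot: [2.405, 2.016, -0.001]
ft_force: [0.8, 0.0, -0.1]
grip_width: 0.118
```

```bash
python3 - <<'E'
from go import *
from fit2 import p,W,inv
s=to(W(p,(135.1,0,103)),p[2]);print(inv(s["position"]),s["position"],s["ft_force"],s["grip_width"])
r0=np.r_[inv(s["position"]),s["position"][2]+5]
for th in np.arange(.1,1.01,.1):
    b=lambda t:np.array([30+125*np.cos(.571+t),40+125*np.sin(.571+t)])
    d=b(th)-b(0);print(th.round(2),"tool y",d[0].round(1),"tool z",-d[1].round(1))
E
```

```text
shift [0.4 0.4 0.8] turn [ 0.002  0.003 -0.002] alt [ 4.000e-03 -3.000e-03  3.139e+00] j6 -0.14
[134.74038465  -0.42424549] [645.9967534  -88.7012046  103.79404512] [ 0.80351273  0.00221422 -0.07101084] 0.11817605272376709
0.1 tool y -7.3 tool z -10.2
0.2 tool y -15.5 tool z -19.5
0.3 tool y -24.7 tool z -28.1
0.4 tool y -34.6 tool z -35.6
0.5 tool y -45.3 tool z -42.2
0.6 tool y -56.5 tool z -47.6
0.7 tool y -68.3 tool z -51.9
0.8 tool y -80.4 tool z -55.0
0.9 tool y -92.7 tool z -56.8
1.0 tool y -105.2 tool z -57.4
```

>>> {"api": "drive_tool", "payload": {"rows": "0 -3.5 -5.2 0 0 0 0.05;0 -7.3 -10.2 0 0 0 0.05;0 -11.3 -15 0 0 0 0.05;0 -15.5 -19.5 0 0 0 0.05;0 -15.5 -19.5 0 0 0 0.05"}}

```text
t: 12.12
position: [629.7, -85.8, 123.9]
eef_rot: [2.406, 2.017, -0.003]
ft_force: [-0.8, -0.8, -4.4]
grip_width: 0.121
```

```bash
python3 - <<'E'
from go import *
from fit2 import p,W,inv
s=readout.state();g=inv(s["position"]);print(g,s["position"],s["ft_force"],s["grip_width"])
b=lambda t:np.array([30+125*np.cos(.571+t),40+125*np.sin(.571+t)])
now=np.array([g[0]+.4,s["position"][2]+3.8]);print("ang",np.arctan2(now[1]-40,now[0]-30)-.571,"r",np.hypot(now[1]-40,now[0]-30))
im=cams.read_camera("side");cv2.imwrite("pics/c9.png",cv2.resize(im[150:330,180:420],(800,600)))
E
```

```text
[118.17260276  -0.35683841] [629.68843652 -85.77973286 123.91803341] [-0.83290487 -0.81375692 -4.44878652] 0.12063556753019887
ang 0.2095506986034127 r 124.65776889306603
```

View pics/c9.png

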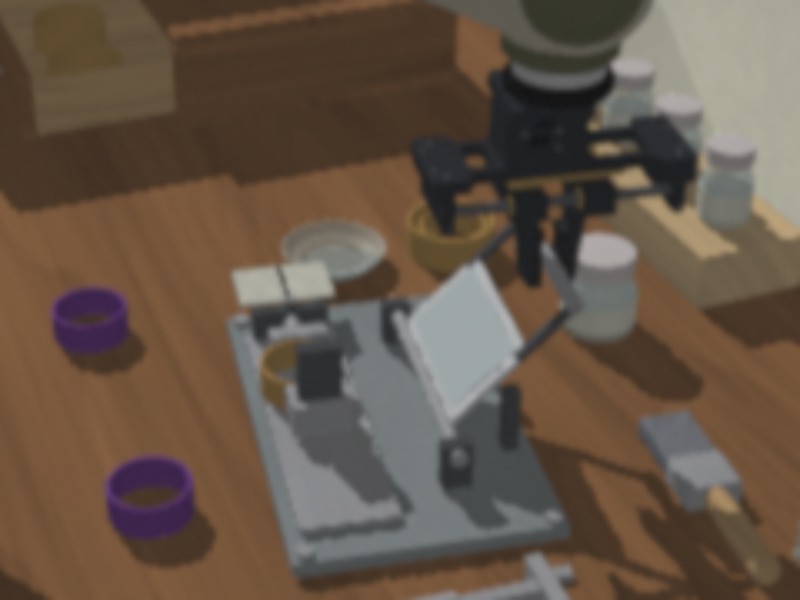

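>>> {"api": "drive_tool", "payload": {"rows": "0 -5.4 -5.2 0 0 0 0.05;0 -11.2 -10 0 0 0 0.05;0 -17.2 -14.5 0 0 0 0.05;0 -23.5 -18.6 0 0 0 0.05;0 -28.9 -21.8 0 0 0 0.05"}}

```text
t: 12.58
position: [599.9, -80.6, 144.6]
eef_rot: [2.408, 2.018, -0.006]
ft_force: [-3.6, -3.9, -13.0]
grip_width: 0.112
```

```bash
cat > sw.py <<'E'
from go import *
from fit2 import p,W,inv
import sys
s=to(W(p,(30.4-.4,0,165-3.8)),p[2]);g=inv(s["position"]);print(g,s["position"],s["ft_force"],s["grip_width"],s["t"])
now=np.array([g[0]+.4,s["position"][2]+3.8]);a=np.arctan2(now[1]-40,now[0]-30);print("flap",a-.571,"r",np.hypot(now[1]-40,now[0]-30))
for th in np.linspace(a-.571,float(sys.argv[1]),6)[1:]:
    b=np.array([30+125*np.cos(.571+th),40+125*np.sin(.571+th)])-now;print(th.round(2),b[0].round(1),-b[1].round(1))
E
python3 sw.py .8
```

```text
shift [  0.2 -57.9 -16.4] turn [-0.002  0.003 -0.002] alt [0.005 0.004 3.139] j6 -0.15
[87.89499986 -0.39861571] [599.85596809 -80.60342443 144.62675784] [ -3.63183621  -3.87593369 -13.02416426] 0.11176933365704148 12.5833
flap 0.5064889248516793 r 123.10430059210084
0.57 -5.7 -5.0
0.62 -12.4 -7.8
0.68 -19.3 -10.3
0.74 -26.3 -12.4
0.8 -33.5 -14.1
```

>>> {"api": "drive_tool", "payload": {"rows": "0 -5.7 -3 0 0 0 0.05;0 -12.4 -5.5 0 0 0 0.05;0 -19.3 -8 0 0 0 0.05;0 -26.3 -10 0 0 0 0.05;0 -33.5 -11.5 0 0 0 0.05"}}

```text
t: 13.0
position: [565.9, -74.6, 155.8]
eef_rot: [-2.407, -2.017, 0.007]
ft_force: [-2.2, -4.3, -18.4]
grip_width: 0.115
```

```bash
python3 sw.py .9
```

```text
shift [  0.3 -23.4  -5.4] turn [-0.003  0.003 -0.003] alt [0.004 0.005 3.139] j6 -0.16
[53.41707795 -0.33583079] [565.90438736 -74.59974593 155.7620268 ] [ -2.20416784  -4.30314945 -18.42002421] 0.114707647383225 13.0
flap 0.8031675238642859 r 121.91116214117373
0.82 -1.8 -3.5
0.84 -4.2 -3.9
0.86 -6.6 -4.2
0.88 -9.0 -4.6
0.9 -11.4 -4.8
```

>>> {"api": "drive_tool", "payload": {"rows": "0 -2.5 1 0 0 0 0.05;0 -5 1 0 0 0 0.05;0 -8 0.5 0 0 0 0.05;0 -11 0.5 0 0 0 0.05;0 -11 0.5 0 0 0 0.05"}}

```text
t: 13.42
position: [555.6, -72.8, 156.7]
eef_rot: [2.406, 2.017, -0.004]
ft_force: [1.3, -1.5, 1.6]
grip_width: 0.111
```

```bash
python3 sw.py 1.0; python3 - <<'E'
from h import *
im=cams.read_camera("side");a=cv2.resize(im[150:330,190:390],(400,360),interpolation=cv2.INTER_CUBIC)
im=cams.read_camera("scene");b=cv2.resize(im[150:330,150:350],(400,360),interpolation=cv2.INTER_CUBIC)
cv2.imwrite("pics/c10.png",cv2.hconcat([a,b]))
E
```

```text
shift [  0.3 -13.   -4.5] turn [-0.     0.003 -0.003] alt [0.005 0.    3.139] j6 -0.16
[42.98857964 -0.34379516] [555.63149262 -72.80949319 156.66061787] [ 1.29865726 -1.52236901  1.62983485] 0.11106973874534347 13.4167
flap 0.8891057591384879 r 121.20237012088882
0.91 -2.3 -4.1
0.93 -5.1 -4.3
0.96 -7.9 -4.4
0.98 -10.6 -4.5
1.0 -13.4 -4.5
```

View pics/c10.png

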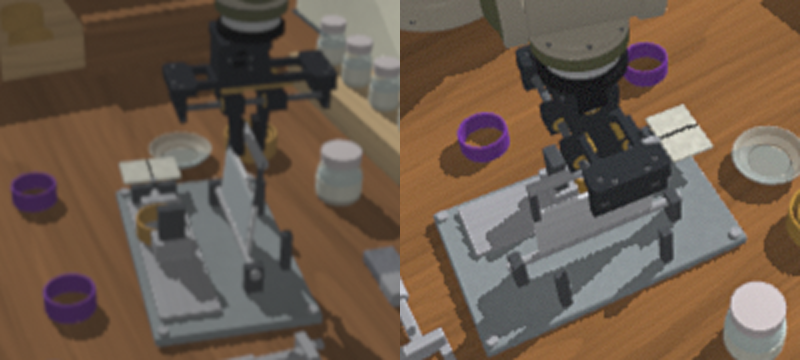

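```bash
cat > ang.py <<'E'
from h import *
from fit2 import p,W
s=readout.state();out={}
for n in("side","scene"):
    im=cams.read_camera(n);r=spotter.regions_of("flap",n)
    if not r:print(n,"none");continue
    m=r[0]["mask"];print(n,r[0]["score"],r[0]["xy"],m.sum());best=[]
    for th in np.arange(.6,1.3,.04):
        a=.571+th;q=lambda rr,y,h=0:proj(n,W(p,(30+rr*np.cos(a)-h*np.sin(a),y,40+rr*np.sin(a)+h*np.cos(a))))
        k=np.zeros(m.shape,np.uint8)
        cv2.fillConvexPoly(k,cv2.convexHull(np.array([q(r_,y,h) for r_ in(10,80) for y in(-65,65) for h in(-2.5,2.5)],np.float32)).astype(np.int32),1)
        for y in(-58,58):cv2.line(k,tuple(map(int,q(60,y).round())),tuple(map(int,q(125,y).round())),1,3)
        k=k>0;best.append(((k&m).sum()/(k|m).sum(),th.round(2)))
    print([(b.round(2),t) for b,t in sorted(best)[::-1][:5]])
    ys,xs=np.nonzero(m);print("bbox",xs.min(),xs.max(),ys.min(),ys.max())
    for th in(.73,.89,1.0):
        a=.571+th;print(th,[proj(n,W(p,(30+rr*np.cos(a),y,40+rr*np.sin(a)))).round(0).tolist() for rr in(0,80,125) for y in(-65,65)])
E
python3 ang.py
```

```text
side 0.66 [312.4, 249.1] 787
[(np.float64(0.61), np.float64(0.88)), (np.float64(0.59), np.float64(0.84)), (np.float64(0.56), np.float64(0.92)), (np.float64(0.54), np.float64(0.8)), (np.float64(0.49), np.float64(0.96))]
bbox 298 323 214 280
0.73 [[313.0, 277.0], [300.0, 247.0], [323.0, 249.0], [309.0, 220.0], [329.0, 232.0], [314.0, 204.0]]
0.89 [[313.0, 277.0], [300.0, 247.0], [318.0, 248.0], [304.0, 220.0], [320.0, 231.0], [306.0, 203.0]]
1.0 [[313.0, 277.0], [300.0, 247.0], [314.0, 249.0], [300.0, 220.0], [314.0, 231.0], [301.0, 204.0]]
scene 0.66 [232.6, 260.7] 1258
[(np.float64(0.44), np.float64(0.88)), (np.float64(0.43), np.float64(0.92)), (np.float64(0.42), np.float64(0.8)), (np.float64(0.42), np.float64(0.96)), (np.float64(0.42), np.float64(0.84))]
bbox 212 283 218 281
0.73 [[220.0, 277.0], [276.0, 254.0], [219.0, 263.0], [280.0, 239.0], [219.0, 254.0], [283.0, 229.0]]
0.89 [[220.0, 277.0], [276.0, 254.0], [217.0, 258.0], [278.0, 234.0], [215.0, 245.0], [278.0, 221.0]]
1.0 [[220.0, 277.0], [276.0, 254.0], [215.0, 254.0], [276.0, 230.0], [212.0, 240.0], [275.0, 216.0]]
```

>>> {"api": "drive_tool", "payload": {"rows": "0 -3 -0.3 0 0 0 0.05;0 -6 -0.5 0 0 0 0.05;0 -9 -0.6 0 0 0 0.05;0 -12 -0.7 0 0 0 0.05;0 -13 -0.7 0 0 0 0.05"}}

```text
t: 14.13
position: [542.6, -70.5, 156.9]
eef_rot: [2.407, 2.017, -0.005]
ft_force: [1.4, -3.7, -4.8]
grip_width: 0.111
```

>>> {"api": "drive_tool", "payload": {"rows": "0 0 0 0 0 0 0.05;0 0 0 0 0 0 0.05;0 0 0 0 0 0 0.05;0 0 0 0 0 0 0.05;0 0 0 0 0 0 0.05"}}

```text
t: 14.55
position: [542.6, -70.5, 156.8]
eef_rot: [2.407, 2.017, -0.005]
ft_force: [1.2, -2.7, -3.3]
grip_width: 0.109
```

```bash
python3 sw.py 1.0; python3 ang.py | grep -v "^[0-9]"
```

```text
shift [ 0.3  0.2 -4.4] turn [-0.001  0.003 -0.003] alt [5.000e-03 2.000e-03 3.139e+00] j6 -0.16
[29.75098556 -0.3481471 ] [542.59087554 -70.53267543 156.84307666] [ 1.21822847 -2.70925154 -3.25295675] 0.10885427507942527 14.55
flap 0.9985448212725421 r 120.64317113918563
1.0 -0.0 -4.4
1.0 -0.1 -4.4
1.0 -0.1 -4.4
1.0 -0.1 -4.4
1.0 -0.2 -4.4
side 0.69 [309.9, 247.5] 678
[(np.float64(0.59), np.float64(1.0)), (np.float64(0.57), np.float64(0.96)), (np.float64(0.53), np.float64(0.8)), (np.float64(0.52), np.float64(0.92)), (np.float64(0.51), np.float64(0.84))]
bbox 298 317 214 280
scene 0.7 [231.7, 256.6] 1633
[(np.float64(0.52), np.float64(0.96)), (np.float64(0.52), np.float64(1.0)), (np.float64(0.52), np.float64(0.92)), (np.float64(0.51), np.float64(1.04)), (np.float64(0.51), np.float64(0.8))]
bbox 210 283 214 281
```

```bash
python3 -c "
from h import *
s=readout.state();print(s['position'],s['ft_force'],s['grip_width'],s['t']);print(workorder.sign_off())"
```

```text
[542.58145646 -70.48974364 156.82842768] [ 0.55346361 -2.16652864 -3.06747668] 0.10971781220358803 14.75
the job is handed in; nothing more can be done
None
```

I slid the jaw shut by its tab until the dial needle lay on its mark, then let go. The needle was still on the mark after release and again, in a small crop, during the mirror swing.

I then took the mirror by its cross bar and swung it up to the balance point. The job was handed in at about 14.8 s of the 54 s allowed, with the bar still gripped. The hand-in reports no verdict.

**Last checks:**
- **Mirror angle:** arm position gives about 1.00 rad. A fit of the network's mask of the mirror gave 1.00 in the side camera and 0.96 in the scene camera, though the scene fit was nearly flat and so weak.
- **Stillness:** the tool pose was steady over the last 0.6 s, with about 4 N on the wrist.
- **Bystanders:** I never contacted them; I did not measure their positions at the end.

**What disagreed:**
- **Bar position:** during the swing the bar appeared to shift about 4 mm along the fingers. I did not find out why. The pull on the wrist reached about 19 N, so I lowered the path by 1–2 mm to relieve it.
- **Grip opening:** the opening reads about 10 mm on the 12 mm bar. That is slightly less than expected, also unexplained.

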